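# Lock the bottle in and leave its cap vented a quarter turn

### The arm

A 6-joint arm with a two-finger parallel gripper is mounted at the origin on the work surface. World frame = base frame: x ahead of the robot, y to its left, z up, the work surface at z = 0. Lengths are in m, angles in rad, forces in N, time in s.
With the tool pointing down it reaches from about 0.3 to 0.825 m from the base axis. Payload 5.4 kg.
Tool frame: the origin (TCP) lies on the centre line of the jaws, within the pads' length; the fingertips stand 17 mm ahead of it and the grasp point (between the pads) lies 2 mm behind it; z points along the fingers, y is the line along which they close (so a half turn about z gives the same grasp; the last joint's range is limited). The gripper opens to 92 mm and grips with 3 to 60 N. Pads are 20 mm wide; open, the fingers measure 128 mm over their backs; the gripper's body (75 mm by 189 mm) begins 69 mm behind the grasp point.
Start: joints at [0.976, 0.158, 1.597, -0, 1.386, -0.21], TCP at [0.216, 0.533, 0.195] pointing down, gripper open.
Joint ranges: [-2.91, 2.91], [-0.94, 2.29], [0.18, 2.7], [-1.29, 4.43], [0.17, 2.64], [-3, 3]. Speed limits (rad/s): [2.57, 2.57, 3.14, 3.14, 3.14, 3.14].

### API

Orientations are given as a rotation vector (axis times angle).
In Python, from station import r gives the robot as it stands.
- The arm moves only by the tool step_arm, never from a script. Its arguments are lists of equal length, an entry for each row: "offset": the shift along the tool's x, y, z in units of 40 mm (1.0 is 40 mm), a list of three; "twist": the turn, a rotation vector about the tool's x, y, z in degrees, a list of three. A call has 1 to 20 rows; each row is the pose to reach, as a shift and turn from the pose commanded when the call began, along the tool's axes at that moment; what a row does not reach only later rows make up. A row lasts 1/12 s, in which the tool goes at most 41.7 mm and 7.16 degrees, less where a joint would pass 70% of its speed; a pose out of reach is approached as far as the arm can. A call with a gripper value outside its range is refused whole. "hand" is the opening, from 0 (shut) to 1 (fully open), set as the call begins (left out, the last holds). The fingers move at their own pace and stop on an object; "newtons" is the grip in N (left out, the last holds). Time passes only in rows, so rows that repeat a pose let the fingers close. It gives the time, the measured TCP pose, the force, the opening and the grip force at its end, in the units of the state.
- r.sense(): the state, without advancing time (a new reading comes with each control period).
- r.snapshot(name): name is "side" or "top"; returns a dict with "img" (420x560x3 uint8, red, green, blue), "fx", "fy", "cx", "cy" (pixels), "R" (3x3) and "t" (3): a world point X has camera coordinates R X + t. Camera axes: x right, y down, z forward; pixel columns grow to the right and rows downward; lengths in m; the calibration is good to about 2 mm. A picture is of the moment at which its call begins. There is no depth.
- r.finish_job(): hands the job in; it is judged then, once.
The state is a dict: "time_s": time; "joint_pos": joint angles; "dq": joint speeds; "joint_torque": joint torques, N m; "ee_pos": TCP position; "orientation": TCP orientation; "ft_force": force on the tool from outside, world axes, zero at the start; "ft_torque": the same for the moment, N m; "grip_width": finger opening in m; "finger_force": force on a finger pad.
Only numpy, scipy, OpenCV 4.12 (cv2) and the standard library are available. Lean on these libraries where they do the work, as an engineer would, in place of code of your own. Each camera call takes 0.05 s, during which the arm holds its last target. There are 200 camera calls.

### The job

Flip the hinged neck plate of the bottle warmer right over so that it lies flat round the bottle's neck, green face up; then screw the bottle's blue cap clockwise until it bottoms out, and back it off a quarter turn so that the bottle can vent. Finish while still holding the cap still between the fingers at that setting: do not let go of it. Leave the other things on the bench where they are.

Things in the scene. Friction and masses are not known exactly. Their poses are not given: they have to be found in the camera images.
- station: fixed warming base for one bottle: beige block 150 (x) x 160 (y) x 40 mm high with a blue control panel on its -x side; its origin is the centre of its underside, its z axis is up. A brown glass bottle 70 mm across is fixed upright in it, on its z axis. Its axes give the directions used below.
- cap_mid (a point): centre of the bottle's blue round ribbed screw cap, half-way up: cap 50 mm in diameter and 28 mm high, white line on its top. The cap stands upright on the station's z axis (about 151 mm above the bench), is already started on its thread and cannot come off. Below it there are 14 mm of free space from the cap's lower edge down to the neck plate, when that lies closed round the neck.
- cap (a joint): turn of the cap in rad: grows as it is turned clockwise seen from above (tightening), sinking 4 mm per full turn. 4.0 is the hard stop (fully home); it starts somewhere between 1.0 and 2.2. It stays where it is left; turning takes about 0.1 N m.
- ball (a point): centre of the black ball, 24 mm in diameter, at the free end of the hinged neck plate, 140 mm from the hinge axis and 26 mm beyond the plate's edge; a good place to take hold, and it may swivel between the fingers. Nothing taller than 50 mm stands under its path's two ends.
- hinge (a point): fixed point on the hinge axis of the neck plate, 118 mm above the bench and 60 mm to the -y side of the bottle's axis (station axes); the hinge axis runs along the station's x axis. The neck plate is a flat frame 90 mm wide, 114 mm long and 7 mm thick, orange on one face and green on the other, with an opening that clears the cap.
- neckplate (a joint): angle of the neck plate in rad. 0: it lies open and level on the station's -y side, orange face up (ball at 140 mm in -y from the hinge); pi/2: it stands straight up; pi (3.14, hard stop): flipped over, level round the bottle's neck, green face up (ball at 140 mm in +y from the hinge). It starts between 0 and 0.5. The hinge is stiff and stays where it is left; about 2 N at the ball moves it.
- reagent: bystander, leave alone: brown reagent bottle with white cap, 70 mm across, 150 mm tall, NOT the one to work on (it stands loose on the bench)
- jar: bystander, leave alone: jar with green lid, 64 mm across, 90 mm tall
- dish: bystander, leave alone: white ceramic bowl, 90 mm across, 50 mm tall
- corkring: bystander, leave alone: cork flask ring, 90 mm across, 25 mm tall
- stopper: bystander, leave alone: brick-red rubber stopper, 36 mm across, 30 mm tall
- spatula: bystander, leave alone: spatula lying on the bench, 180 mm long
- mug: bystander, leave alone: white plastic cup, 70 mm across, 80 mm tall

How it is judged:
By the outcome, as a careful person would: the job done as asked, in the order asked, and still so for the second after the job is handed in, while the arm keeps its last pose, push and grip.
It also fails if it takes over 66 s, if anything falls off the work surface, if the arm or the gripper's body presses on something with over 40 N, if the wrist force passes 120 N, or if a joint passes its speed limit or range.

## Working session

There is one attempt and no reset: what is moved stays moved. The work goes in short steps, Python scripts to look and compute and a tool call to move; the robot and the scene stay as the last step left them, time stands still between calls to the robot, and variables do not carry over. Pictures are saved under pics/ and viewed, at most 10 in all, crops included, and the job is handed in when it is done.

Besides the shell and the picture viewer there is one more tool, called after ">>>" as a command line: name --argument value ..., lists and objects as JSON in quotes. step_arm: Moves the arm, as the interface text tells. Its arguments: {"type":"object","properties":{"offset":{"type":"array"},"twist":{"type":"array"},"hand":{"type":"number"},"newtons":{"type":"number"}},"required":["offset","twist"]}

```bash
mkdir -p pics; ls; python3 - <<'E'
from station import r
import cv2,numpy as np
for n in("side","top"):
    s=r.snapshot(n); cv2.imwrite(f"pics/{n}0.png",s["img"][:,:,::-1]); np.savez(f"pics/{n}0.npz",**s)
    print(n,s["fx"],s["cx"],s["cy"],np.round(s["R"],3).tolist(),np.round(s["t"],3), (-s["R"].T@s["t"]).round(3))
print(r.sense())
E
```

```text
pics
side 466.8845383722572 272.5234382358393 203.10294841749476 [[0.862, -0.508, -0.013], [-0.346, -0.567, -0.748], [0.372, 0.649, -0.664]] [-0.482  0.323  1.068] [ 0.13  -0.754  0.944]
top 390.4140566840503 271.72316504643493 208.74920672267092 [[-0.036, -0.999, 0.005], [-0.977, 0.035, -0.21], [0.209, -0.013, -0.978]] [0.03  0.589 1.061] [0.354 0.023 1.16 ]
{'time_s': 0.1, 'joint_pos': array([ 9.75860291e-01,  1.58998861e-01,  1.59810003e+00,  2.04111313e-05,
        1.38619958e+00, -2.10096542e-01]), 'dq': array([-0.00223939, -0.00136969, -0.00099621, -0.00030862, -0.00217873,
        0.00048692]), 'joint_torque': array([-2.56119201e-04, -3.86503279e+01, -3.22961032e+01,  7.02584116e-02,
        3.39348230e-02, -7.59284671e-05]), 'ee_pos': array([0.2155305 , 0.53243421, 0.19441334]), 'orientation': array([-6.00655331e-01, -3.08293650e+00,  2.45245785e-03]), 'ft_force': array([ 0.56066392, -0.21322104,  0.74491606]), 'ft_torque': array([-0.01633546, -0.00526461,  0.02821103]), 'finger_force': 0.0, 'grip_width': 0.09185675684248959}
```

View pics/side0.png

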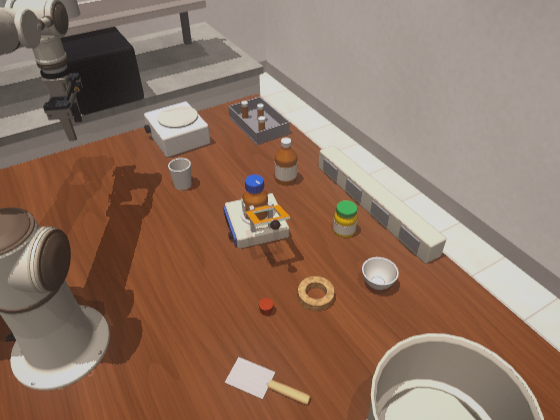

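View pics/top0.png

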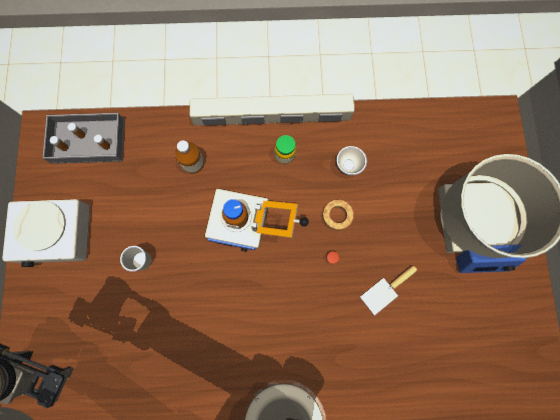

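Side view: blue cap at about (255,185) and black ball at (275,225). Top view: cap at (235,208), ball at (304,221), and the plate open towards -y.

```bash
cat > h.py <<'E'
import numpy as np,cv2
def ray(s,p):
    d=np.array([(p[0]-s["cx"])/s["fx"],(p[1]-s["cy"])/s["fy"],1.]); R=np.array(s["R"])
    d=R.T@d; return -R.T@np.array(s["t"]), d/np.linalg.norm(d)
def tri(a,pa,b,pb):
    A=np.zeros((3,3));y=np.zeros(3);ds=[]
    L=[ray(a,pa),ray(b,pb)]
    for c,d in L: M=np.eye(3)-np.outer(d,d);A+=M;y+=M@c
    X=np.linalg.solve(A,y); return X,[np.linalg.norm((np.eye(3)-np.outer(d,d))@(X-c)) for c,d in L]
def plane(s,p,z):
    c,d=ray(s,p); return c+d*(z-c[2])/d[2]
def blobs(s,f,box,minA=15):
    x0,y0,x1,y1=box; im=s["img"][y0:y1,x0:x1]; h=cv2.cvtColor(im,cv2.COLOR_RGB2HSV).astype(int)
    m=f(h[...,0],h[...,1],h[...,2]).astype(np.uint8)
    n,l,st,c=cv2.connectedComponentsWithStats(m)
    return [(int(st[i,4]),(c[i]+[x0,y0]).round(1).tolist(),(st[i,:4]+[x0,y0,0,0]).tolist()) for i in range(1,n) if st[i,4]>=minA]
blue=lambda h,s,v:(h>100)&(h<130)&(s>150)&(v>60)
black=lambda h,s,v:(v<45)
beige=lambda h,s,v:(s<70)&(v>150)
orange=lambda h,s,v:(h>8)&(h<22)&(s>180)&(v>170)
E
python3 - <<'E'
from h import *
S=dict(np.load("pics/side0.npz"));T=dict(np.load("pics/top0.npz"))
for n,s,b,bb in(("S",S,(215,165,310,255),(262,212,290,240)),("T",T,(195,180,325,260),(292,210,318,235))):
    print(n,"blue",blobs(s,blue,b)); print("black",blobs(s,black,bb)); print("beige",blobs(s,beige,b));print("or",blobs(s,orange,b))
s=np.hstack([cv2.resize(T["img"][180:260,195:325],None,fx=4,fy=4,interpolation=2)[:320,:],cv2.resize(S["img"][165:245,215:285],None,fx=4,fy=4,interpolation=2)])
cv2.imwrite("pics/crop.png",s[:,:,::-1]);print(s.shape)
E
```

```text
S blue [(149, [253.6, 180.4], [246, 175, 17, 12])]
black []
beige [(90, [271.4, 199.6], [268, 193, 10, 13]), (810, [243.0, 221.5], [225, 198, 48, 43]), (19, [251.2, 207.1], [249, 205, 5, 5]), (32, [275.0, 214.0], [273, 210, 6, 8]), (90, [283.2, 224.2], [279, 218, 10, 13])]
or [(16, [252.6, 198.6], [250, 197, 6, 5]), (214, [266.7, 214.7], [246, 204, 43, 20]), (21, [261.1, 207.7], [255, 206, 13, 4])]
T blue [(266, [232.4, 209.0], [223, 200, 20, 19])]
black [(44, [303.5, 221.2], [300, 218, 8, 8])]
beige [(1848, [233.5, 219.3], [205, 189, 63, 59]), (15, [296.1, 220.6], [294, 219, 5, 4])]
or [(645, [276.3, 218.3], [255, 201, 42, 36])]
(320, 800, 3)
```

View pics/crop.png

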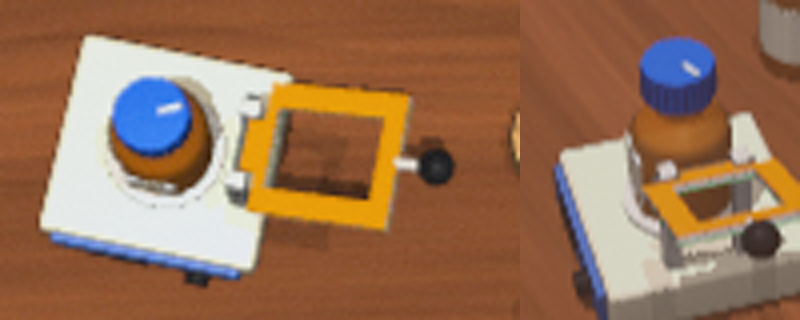

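```bash
python3 - <<'E'
from h import *
S=dict(np.load("pics/side0.npz"));T=dict(np.load("pics/top0.npz"))
c=lambda p:(195+p[0]/4-.4,180+p[1]/4-.4); d=lambda p:(215+(p[0]-520)/4-.4,165+p[1]/4-.4)
print("cap",tri(T,c((152,115)),S,d((678,64))), plane(T,c((152,115)),.165))
print("ball",tri(T,c((436,167)),S,d((761,240))))
P=[plane(T,c(p),.04) for p in((85,37),(292,75),(40,232),(262,270))]
for p in P: print(p.round(3))
for a,b in((1,0),(3,2)): v=P[b]-P[a];print("y axis deg",np.degrees(np.arctan2(v[1],v[0]))-90,np.linalg.norm(v))
v=P[0]-P[2];print("x deg",np.degrees(np.arctan2(v[1],v[0])),np.linalg.norm(v))
v=P[1]-P[3];print("x deg",np.degrees(np.arctan2(v[1],v[0])),np.linalg.norm(v))
print("mark",[plane(T,c(p),.165).round(4) for p in((160,112),(180,105))])
E
```

```text
cap (array([0.57201815, 0.11237572, 0.16341754]), [np.float64(0.000605075373974633), np.float64(0.00060507537397478)]) [0.57225918 0.1120523  0.165     ]
ball (array([ 0.52869451, -0.06996904,  0.17374736]), [np.float64(0.001094226259685277), np.float64(0.0010942262596854355)])
[0.661 0.172 0.04 ]
[0.626 0.02  0.04 ]
[0.516 0.205 0.04 ]
[0.483 0.046 0.04 ]
y axis deg -12.708994077130413 0.15619408068925478
y axis deg -11.776870295647726 0.16269106007603057
x deg -13.01200615797629 0.14825116263553645
x deg -10.470512745759873 0.14571363847871865
mark [array([0.5741, 0.1068, 0.165 ]), array([0.5783, 0.0937, 0.165 ])]
```

```bash
cat > g.py <<'E'
from h import *
from scipy.spatial.transform import Rotation as Ro
YAW=np.radians(-12.9); C=np.array([.572,.112]); ux=np.array([np.cos(YAW),np.sin(YAW)]); uy=np.array([-ux[1],ux[0]]); H=np.r_[C-.06*uy,.118]
def down(yaw): # tool y at yaw (deg)
    a=np.radians(yaw); y=np.array([np.cos(a),np.sin(a),0]); z=np.array([0,0,-1.]); return Ro.from_matrix(np.c_[np.cross(y,z),y,z])
def rel(st,p,yaw=None):
    R=Ro.from_rotvec(st["orientation"]); o=R.inv().apply(np.array(p)-st["ee_pos"])/.04
    t=None if yaw is None else np.degrees((R.inv()*down(yaw)).as_rotvec()).round(1).tolist()
    return o.round(3).tolist(),t
def ballpos(th): return H+.14*np.r_[-np.cos(th)*uy,np.sin(th)]
def yaw(st): y=Ro.from_rotvec(st["orientation"]).as_matrix()[:,1]; return np.degrees(np.arctan2(y[1],y[0]))
E
python3 - <<'E'
from station import r
from g import *
s=r.sense(); print(yaw(s),rel(s,[.529,-.07,.25],-12.9), ballpos(.413),ballpos(np.pi))
E
```

```text
67.95012345703088 ([-12.917, -11.02, -1.376], [-0.1, 0.0, 80.9]) [ 0.52997787 -0.07147825  0.17419024] [0.58986001 0.1899809  0.118     ]
```

>>> step_arm --offset '[[-1,-1,-1.4],[-12.9,-11.0,-1.4],[-12.9,-11.0,-1.4],[-12.9,-11.0,-1.4],[-12.9,-11.0,-1.4],[-12.9,-11.0,-1.4],[-12.9,-11.0,-1.4],[-12.9,-11.0,-1.4],[-12.9,-11.0,-1.4],[-12.9,-11.0,-1.4],[-12.9,-11.0,-1.4],[-12.9,-11.0,-1.4],[-12.9,-11.0,-1.4],[-12.9,-11.0,-1.4],[-12.9,-11.0,-1.4],[-12.9,-11.0,-1.4],[-12.9,-11.0,-1.4],[-12.9,-11.0,-1.4],[-12.9,-11.0,-1.4],[-12.9,-11.0,-1.4]]' --twist '[[0,0,0],[0,0,81],[0,0,81],[0,0,81],[0,0,81],[0,0,81],[0,0,81],[0,0,81],[0,0,81],[0,0,81],[0,0,81],[0,0,81],[0,0,81],[0,0,81],[0,0,81],[0,0,81],[0,0,81],[0,0,81],[0,0,81],[0,0,81]]' --hand 1

```text
time_s: 1.77
ee_pos: [0.5284, -0.0677, 0.2508]
orientation: [-2.458, -1.954, 0.001]
ft_force: [0.6, 1.2, -0.6]
grip_width: 0.092
finger_force: 0.0
```

```bash
python3 - <<'E'
from station import r
from g import *
s=r.sense(); print(s["time_s"],s["ee_pos"],yaw(s),s["joint_pos"].round(2),rel(s,[.529,-.07,.172],-12.9))
E
```

```text
1.7667 [ 0.52839411 -0.06771132  0.25084625] -13.023604418498646 [-0.35  0.02  1.64  0.    1.49 -0.13] ([-0.053, 0.03, 1.971], [-0.1, -0.0, -0.1])
```

>>> step_arm --offset '[[-0.05,0.03,0.8],[-0.05,0.03,1.6],[-0.05,0.03,1.97],[-0.05,0.03,1.97],[-0.05,0.03,1.97]]' --twist '[[0,0,0],[0,0,0],[0,0,0],[0,0,0],[0,0,0]]'

```text
time_s: 2.18
ee_pos: [0.5289, -0.0693, 0.1722]
orientation: [-2.457, -1.956, 0.001]
ft_force: [0.3, -0.0, 0.6]
grip_width: 0.0917
finger_force: 0.0
```

```bash
python3 - <<'E'
from station import r
from g import *
s=r.sense(); print(s["time_s"],s["ee_pos"],s["ft_force"])
a=r.snapshot("top");b=r.snapshot("side")
i=np.hstack([cv2.resize(a["img"][170:260,210:340],None,fx=3,fy=3,interpolation=2),cv2.resize(b["img"][150:240,215:330],None,fx=3,fy=3,interpolation=2)])
cv2.imwrite("pics/c1.png",i[:,:,::-1])
E
```

```text
2.1833 [ 0.52886254 -0.06930571  0.17224238] [ 0.30425724 -0.03983076  0.62544521]
```

View pics/c1.png

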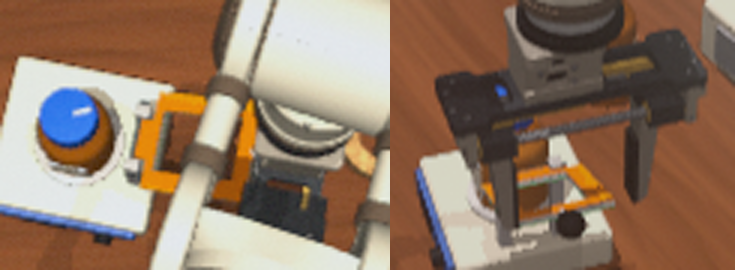

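Side crop: the ball at crop (572,224) sits between the two open fingers (tips at about (515,240) and (635,203)), so I close on it.

>>> step_arm --offset '[[0,0,0],[0,0,0],[0,0,0],[0,0,0],[0,0,0],[0,0,0],[0,0,0],[0,0,0],[0,0,0],[0,0,0],[0,0,0],[0,0,0]]' --twist '[[0,0,0],[0,0,0],[0,0,0],[0,0,0],[0,0,0],[0,0,0],[0,0,0],[0,0,0],[0,0,0],[0,0,0],[0,0,0],[0,0,0]]' --hand 0 --newtons 15

```text
time_s: 3.28
ee_pos: [0.5297, -0.0708, 0.1725]
orientation: [2.459, 1.955, 0.0]
ft_force: [-0.5, -0.1, -0.5]
grip_width: 0.014
finger_force: 0.0
```

```bash
python3 - <<'E'
from station import r
from g import *
s=r.sense(); print(s["time_s"],s["ee_pos"],s["ft_force"],s["grip_width"])
R=Ro.from_rotvec(s["orientation"]);o=s["ee_pos"]-[0,0,-.002]
th0=np.arctan2(.055,.1285)
for th in (.6,.8,1,1.2,1.4,1.57,1.75,1.95,2.15,2.35,2.55,2.75,2.95,3.14): print(th,(R.inv().apply(ballpos(th)-ballpos(.413))/.04).round(2))
E
```

```text
3.2833 [ 0.52969143 -0.07080723  0.17249685] [-0.45407957 -0.1027067  -0.54669305] 0.01400057450734264
0.6 [ 0.32 -0.   -0.57]
0.8 [ 0.77 -0.   -1.11]
1 [ 1.31 -0.   -1.54]
1.2 [ 1.94 -0.   -1.86]
1.4 [ 2.61 -0.01 -2.04]
1.57 [ 3.2  -0.01 -2.1 ]
1.75 [ 3.83 -0.01 -2.04]
1.95 [ 4.5  -0.01 -1.85]
2.15 [ 5.12 -0.01 -1.52]
2.35 [ 5.67 -0.01 -1.09]
2.55 [ 6.11 -0.02 -0.55]
2.75 [ 6.44 -0.02  0.07]
2.95 [ 6.64 -0.02  0.74]
3.14 [ 6.71 -0.02  1.4 ]
```

```bash
python3 - <<'E'
from station import r
from g import *
a=r.snapshot("top");b=r.snapshot("side")
i=np.hstack([cv2.resize(a["img"][180:255,220:330],None,fx=3,fy=4,interpolation=2),cv2.resize(b["img"][170:245,225:325],None,fx=4,fy=4,interpolation=2)])
cv2.imwrite("pics/c2.png",i[:,:,::-1])
s=r.sense();print(s["grip_width"],s["finger_force"])
R=np.array(b["R"])
for p in (s["ee_pos"],s["ee_pos"]-[0,0,.017]):
  c=R@p+b["t"]; print(b["fx"]*c[0]/c[2]+b["cx"],b["fy"]*c[1]/c[2]+b["cy"])
E
```

```text
0.00613397370915039 0.0
275.828197688295 224.91082360112887
275.88803828329026 230.00874703853788
```

View pics/c2.png

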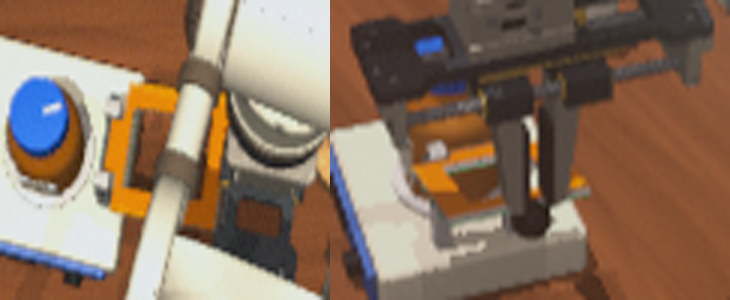

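Side crop: fingers closing with tips near crop (515,207)/(565,205), and the ball at (530,215) just below or in front of them, so the grasp missed. I'll overlay projections to see by how much.

```bash
python3 - <<'E'
from station import r
from g import *
b=r.snapshot("side");s=r.sense();print(s["grip_width"],s["ee_pos"])
R=np.array(b["R"]);M=Ro.from_rotvec(s["orientation"]).as_matrix()
i=cv2.resize(b["img"][180:240,235:315],None,fx=10,fy=10,interpolation=cv2.INTER_NEAREST)[:,:,::-1].copy()
def pr(l):
  p=s["ee_pos"]+M@np.array(l); c=R@p+b["t"]; return (int((b["fx"]*c[0]/c[2]+b["cx"]-235+.5)*10),int((b["fy"]*c[1]/c[2]+b["cy"]-180+.5)*10))
w=s["grip_width"]/2
for sg in(1,-1):
  for a,bb in(((-.01,.017),(.01,.017)),((-.01,.017),(-.01,-.03)),((.01,.017),(.01,-.03))):
    cv2.line(i,pr((a[0],sg*w,a[1])),pr((bb[0],sg*w,bb[1])),(0,255,0) if sg>0 else (255,255,0),1)
cv2.circle(i,pr((0,0,0)),5,(0,0,255),-1)
cv2.imwrite("pics/c3.png",i)
E
```

```text
0.002367629301670494 [ 0.52964635 -0.07080872  0.17247653]
```

View pics/c3.png

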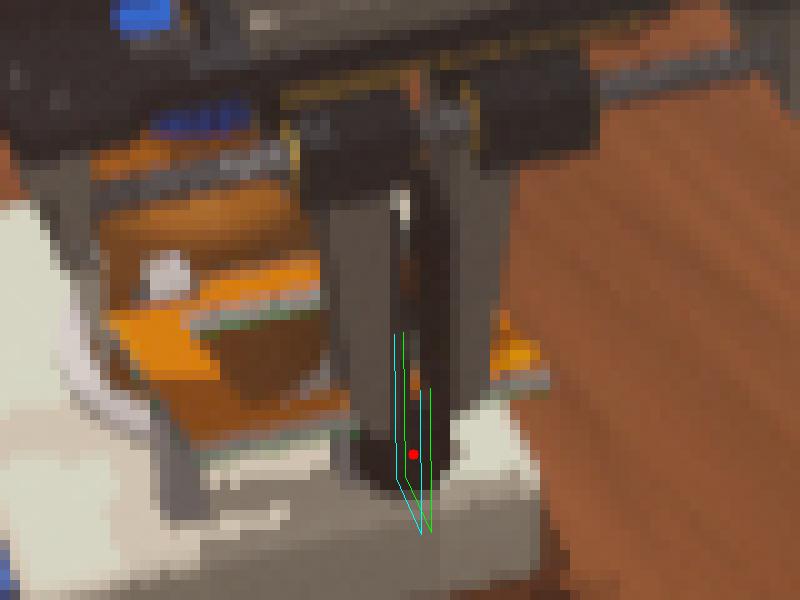

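Fingertips end about 8 px higher in the image than projected, while the ball is unmoved. I'll check the same projection on the start images, where the gripper hangs in the clear.

```bash
python3 - <<'E'
from g import *
M=Ro.from_rotvec([-6.00655331e-01,-3.08293650e+00,2.45245785e-03]).as_matrix();e=np.array([0.2155305,0.53243421,0.19441334])
out=[]
for n,(x0,y0) in(("side",(30,80)),("top",(5,340))):
  b=dict(np.load(f"pics/{n}0.npz"));R=b["R"];k=5
  i=cv2.resize(b["img"][y0:y0+80,x0:x0+80],None,fx=k,fy=k,interpolation=0)[:,:,::-1].copy()
  def pr(l):
    c=R@(e+M@np.array(l))+b["t"]; return (int((b["fx"]*c[0]/c[2]+b["cx"]-x0+.5)*k),int((b["fy"]*c[1]/c[2]+b["cy"]-y0+.5)*k))
  for sg in(1,-1):
    w=.046*sg
    for p,q in(((-.01,.017),(.01,.017)),((-.01,.017),(-.01,-.03)),((.01,.017),(.01,-.03))):
      cv2.line(i,pr((p[0],w,p[1])),pr((q[0],w,q[1])),(0,255,0) if sg>0 else (255,255,0),1)
  cv2.circle(i,pr((0,0,0)),3,(0,0,255),-1); out.append(i)
cv2.imwrite("pics/c4.png",np.hstack(out))
E
```

```text
(no output)
```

View pics/c4.png

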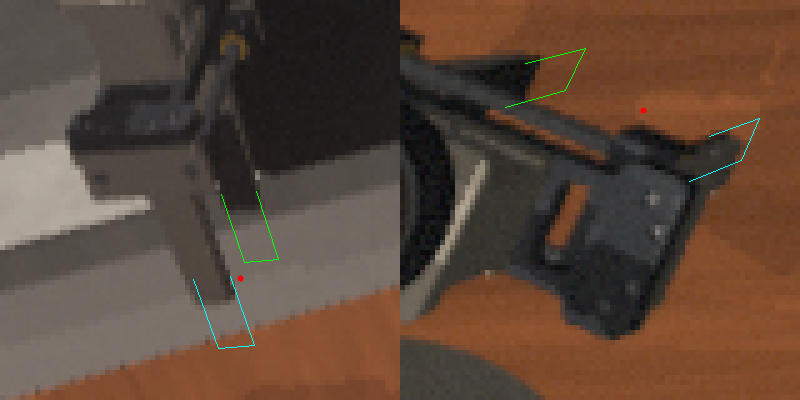

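Both start views agree. The fingers line up sideways, but the real tips are about 28–29 mm short of the stated position along the tool axis. So every grasp must go about 29 mm deeper. I'll open, descend 29 mm and close.

>>> step_arm --offset '[[0,0,0],[0,0,0],[0,0,0],[0,0,0],[0,0,0],[0,0,0],[0,0,0],[0,0,0],[0,0,0],[0,0,0.2],[0,0,0.4],[0,0,0.6],[0,0,0.73],[0,0,0.73]]' --twist '[[0,0,0],[0,0,0],[0,0,0],[0,0,0],[0,0,0],[0,0,0],[0,0,0],[0,0,0],[0,0,0],[0,0,0],[0,0,0],[0,0,0],[0,0,0],[0,0,0]]' --hand 0.8

```text
time_s: 4.6
ee_pos: [0.5283, -0.0703, 0.1411]
orientation: [-2.457, -1.953, 0.003]
ft_force: [0.7, -0.1, -0.3]
grip_width: 0.0733
finger_force: 0.0
```

>>> step_arm --offset '[[0,0,0],[0,0,0],[0,0,0],[0,0,0],[0,0,0],[0,0,0],[0,0,0],[0,0,0],[0,0,0],[0,0,0],[0,0,0],[0,0,0],[0,0,0]]' --twist '[[0,0,0],[0,0,0],[0,0,0],[0,0,0],[0,0,0],[0,0,0],[0,0,0],[0,0,0],[0,0,0],[0,0,0],[0,0,0],[0,0,0],[0,0,0]]' --hand 0 --newtons 15

```text
time_s: 5.68
ee_pos: [0.5283, -0.0707, 0.1428]
orientation: [-2.457, -1.953, 0.004]
ft_force: [-4.3, -0.5, 1.8]
grip_width: 0.0227
finger_force: 15.0
```

Ball gripped (22.7 mm, 15 N). Now the first half of the flip.

>>> step_arm --offset '[[0.06,0,-0.14],[0.13,0,-0.29],[0.22,0,-0.43],[0.32,0,-0.57],[0.42,0,-0.71],[0.53,0,-0.85],[0.65,0,-0.98],[0.77,0,-1.11],[1.04,0,-1.33],[1.31,0,-1.54],[1.62,0,-1.71],[1.94,0,-1.86],[2.27,0,-1.96],[2.61,0,-2.04],[2.9,0,-2.08],[3.2,0,-2.1],[3.2,0,-2.1],[3.2,0,-2.1]]' --twist '[[0,0,0],[0,0,0],[0,0,0],[0,0,0],[0,0,0],[0,0,0],[0,0,0],[0,0,0],[0,0,0],[0,0,0],[0,0,0],[0,0,0],[0,0,0],[0,0,0],[0,0,0],[0,0,0],[0,0,0],[0,0,0]]'

```text
time_s: 7.18
ee_pos: [0.5585, 0.0552, 0.228]
orientation: [-2.457, -1.956, -0.001]
ft_force: [-5.3, 2.2, 1.3]
grip_width: 0.0229
finger_force: 15.0
```

```bash
python3 - <<'E'
from station import r
from g import *
s=r.sense(); R=Ro.from_rotvec(s["orientation"]);g=s["ee_pos"]+R.apply([0,0,-.03])
print(s["time_s"],g,ballpos(1.57),s["grip_width"],"tool force",R.inv().apply(s["ft_force"]),s["ft_torque"],s["joint_pos"].round(2))
for th in (1.57,1.75,1.95,2.15,2.35,2.55,2.75,2.95,3.14): print(th,(R.inv().apply(ballpos(th)-ballpos(1.57))/.04).round(2))
E
```

```text
7.1833 [0.5584553  0.05520496 0.25795575] [0.5585801  0.05340566 0.25799996] 0.022866258012519527 tool force [ 0.94672393 -5.62287442 -1.31372206] [0.3561542  1.10435949 0.03192378] [-0.12  0.1   1.59  0.    1.45  0.11]
1.57 [0. 0. 0.]
1.75 [ 0.63 -0.    0.06]
1.95 [ 1.3  -0.    0.25]
2.15 [ 1.92 -0.    0.57]
2.35 [ 2.46 -0.    1.01]
2.55 [ 2.91 -0.    1.55]
2.75 [ 3.24 -0.    2.17]
2.95 [ 3.44 -0.    2.84]
3.14 [ 3.5 -0.   3.5]
```

>>> step_arm --offset '[[0.3,-0.03,0.02],[0.63,-0.03,0.06],[0.97,-0.03,0.14],[1.3,-0.03,0.25],[1.62,-0.03,0.4],[1.92,-0.03,0.57],[2.2,-0.03,0.78],[2.46,-0.03,1.01],[2.7,-0.03,1.27],[2.91,-0.03,1.55],[3.09,-0.03,1.86],[3.24,-0.03,2.17],[3.36,-0.03,2.5],[3.44,-0.03,2.84],[3.47,-0.03,3.0],[3.48,-0.03,3.15],[3.49,-0.03,3.3],[3.49,-0.03,3.4],[3.49,-0.03,3.5],[3.49,-0.03,3.54]]' --twist '[[0,0,0],[0,0,0],[0,0,0],[0,0,0],[0,0,0],[0,0,0],[0,0,0],[0,0,0],[0,0,0],[0,0,0],[0,0,0],[0,0,0],[0,0,0],[0,0,0],[0,0,0],[0,0,0],[0,0,0],[0,0,0],[0,0,0],[0,0,0]]'

```text
time_s: 8.85
ee_pos: [0.5907, 0.1906, 0.0859]
orientation: [2.458, 1.953, 0.005]
ft_force: [2.6, 1.5, 12.9]
grip_width: 0.0228
finger_force: 15.0
```

```bash
python3 - <<'E'
from station import r
from g import *
s=r.sense(); R=Ro.from_rotvec(s["orientation"]);g=s["ee_pos"]+R.apply([0,0,-.03])
print(s["time_s"],g,ballpos(3.14),s["grip_width"],"tool force",R.inv().apply(s["ft_force"]),s["ft_torque"],s["joint_pos"].round(2))
E
```

```text
8.85 [0.59062989 0.19057708 0.11592347] [0.58985997 0.18998072 0.11822297] 0.022771880631492342 tool force [  2.0770156    2.28651274 -12.88058092] [ 0.14078453 -0.32553531 -0.02035331] [ 0.12  0.37  1.56 -0.    1.2   0.35]
```

The plate is at its stop (12.9 N upward reaction). I release, lift, then go above the cap with the wrist wound back.

>>> step_arm --offset '[[0,0,-0.04],[0,0,-0.04],[0,0,-0.04],[0,0,-0.04],[0,0,-0.04],[0,0,-0.04],[0,0,-0.04],[0,0,-0.04],[0,0,-0.5],[0,0,-1.2],[0,0,-2],[0,0,-2.8],[0,0,-3],[0,0,-3]]' --twist '[[0,0,0],[0,0,0],[0,0,0],[0,0,0],[0,0,0],[0,0,0],[0,0,0],[0,0,0],[0,0,0],[0,0,0],[0,0,0],[0,0,0],[0,0,0],[0,0,0]]' --hand 1

```text
time_s: 10.02
ee_pos: [0.5911, 0.1904, 0.2096]
orientation: [2.456, 1.952, 0.009]
ft_force: [0.2, -0.2, -0.5]
grip_width: 0.0917
finger_force: 0.0
```

```bash
python3 - <<'E'
from station import r
from g import *
s=r.sense(); print(s["time_s"],s["ee_pos"],s["grip_width"],s["ft_force"],rel(s,[.572,.112,.2],111))
b=r.snapshot("side"); print(blobs(b,lambda h,s,v:(h>35)&(h<85)&(s>90)&(v>60),(200,140,310,250)),blobs(b,orange,(200,140,310,250)),blobs(b,blue,(240,165,270,195)))
cv2.imwrite("pics/c5.png",cv2.resize(b["img"][130:250,190:340],None,fx=4,fy=4)[:,:,::-1])
E
```

```text
10.0167 [0.59107597 0.19043549 0.20955346] 0.09172774151650608 [ 0.1849865  -0.22672019 -0.52711633] ([-2.018, -0.024, 0.234], [0.4, 0.3, -124.0])
[(375, [254.7, 195.1], [235, 178, 41, 30])] [] [(145, [253.5, 180.1], [246, 175, 17, 12])]
```

View pics/c5.png

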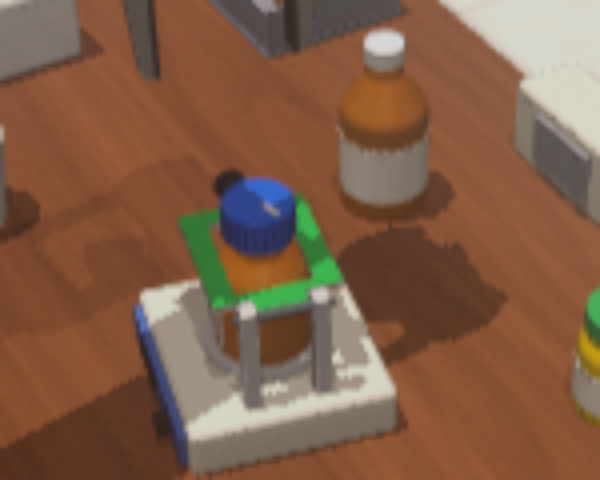

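Green face up, the plate level round the neck, the ball at about crop (230,183) beyond the cap (258,210), and the cap still in place. Next, move over the cap.

>>> step_arm --offset '[[-0.5,0,0],[-1,0,0],[-1.5,0,0],[-2.0,-0.02,0.2],[-2.0,-0.02,0.2],[-2.0,-0.02,0.2],[-2.0,-0.02,0.2],[-2.0,-0.02,0.2],[-2.0,-0.02,0.2],[-2.0,-0.02,0.2],[-2.0,-0.02,0.2],[-2.0,-0.02,0.2],[-2.0,-0.02,0.2],[-2.0,-0.02,0.2],[-2.0,-0.02,0.2],[-2.0,-0.02,0.2],[-2.0,-0.02,0.2],[-2.0,-0.02,0.2],[-2.0,-0.02,0.2],[-2.0,-0.02,0.2]]' --twist '[[0,0,-124],[0,0,-124],[0,0,-124],[0,0,-124],[0,0,-124],[0,0,-124],[0,0,-124],[0,0,-124],[0,0,-124],[0,0,-124],[0,0,-124],[0,0,-124],[0,0,-124],[0,0,-124],[0,0,-124],[0,0,-124],[0,0,-124],[0,0,-124],[0,0,-124],[0,0,-124]]'

```text
time_s: 11.73
ee_pos: [0.5688, 0.1124, 0.1954]
orientation: [0.568, -3.086, -0.001]
ft_force: [-0.1, -0.1, -0.3]
grip_width: 0.0921
finger_force: 0.0
```

```bash
python3 - <<'E'
from station import r
from g import *
s=r.sense(); print(s["time_s"],s["ee_pos"],s["joint_pos"].round(2),yaw(s),rel(s,[.572,.112,.123],111))
E
```

```text
11.7333 [0.56881883 0.11238257 0.19536218] [-0.01  0.17  1.58 -0.    1.39 -1.95] 110.86344579113921 ([-0.077, -0.04, 1.809], [0.1, -0.2, -0.1])
```

>>> step_arm --offset '[[-0.07,-0.03,0.4],[-0.07,-0.03,0.8],[-0.07,-0.03,1.2],[-0.07,-0.03,1.5],[-0.07,-0.03,1.7],[-0.07,-0.03,1.8],[-0.07,-0.03,1.8],[-0.07,-0.03,1.8]]' --twist '[[0,0,0],[0,0,0],[0,0,0],[0,0,0],[0,0,0],[0,0,0],[0,0,0],[0,0,0]]'

```text
time_s: 12.4
ee_pos: [0.5734, 0.1123, 0.1262]
orientation: [-0.571, 3.089, -0.0]
ft_force: [0.9, -0.6, 0.6]
grip_width: 0.0921
finger_force: 0.0
```

>>> step_arm --offset '[[0,0,0],[0,0,0],[0,0,0],[0,0,0],[0,0,0],[0,0,0],[0,0,0],[0,0,0],[0,0,0],[0,0,0]]' --twist '[[0,0,0],[0,0,0],[0,0,0],[0,0,0],[0,0,0],[0,0,0],[0,0,0],[0,0,0],[0,0,0],[0,0,0]]' --hand 0 --newtons 30

```text
time_s: 13.23
ee_pos: [0.5723, 0.1146, 0.1258]
orientation: [0.571, -3.088, -0.007]
ft_force: [-2.6, 6.8, 2.0]
grip_width: 0.0492
finger_force: 30.0
```

```bash
python3 - <<'E'
from station import r
from g import *
s=r.sense(); R=Ro.from_rotvec(s["orientation"]);print(s["time_s"],s["ee_pos"],s["joint_pos"].round(2),yaw(s),s["grip_width"],R.inv().apply(s["ft_force"]),s["ft_torque"])
E
```

```text
13.2333 [0.57226939 0.11462448 0.12579215] [-0.01  0.24  1.64  0.    1.26 -1.95] 110.96620245832463 0.049173402625572085 [-0.03403803  7.28608679 -1.95735622] [ 1.31049294  0.49580888 -0.03637996]
```

Cap held. I turn clockwise 100° first; the stop is at least 103° away.

>>> step_arm --offset '[[0,0.06,0],[0,0.06,0],[0,0.06,0],[0,0.06,0.01],[0,0.06,0.01],[0,0.06,0.01],[0,0.06,0.01],[0,0.06,0.01],[0,0.06,0.01],[0,0.06,0.02],[0,0.06,0.02],[0,0.06,0.02],[0,0.06,0.02],[0,0.06,0.02],[0,0.06,0.02],[0,0.06,0.02],[0,0.06,0.03],[0,0.06,0.03],[0,0.06,0.03],[0,0.06,0.03]]' --twist '[[0,0,0],[0,0,3],[0,0,8],[0,0,14],[0,0,20],[0,0,26],[0,0,32],[0,0,38],[0,0,44],[0,0,50],[0,0,56],[0,0,62],[0,0,68],[0,0,74],[0,0,80],[0,0,86],[0,0,92],[0,0,97],[0,0,100],[0,0,100]]'

```text
time_s: 14.9
ee_pos: [0.5725, 0.1151, 0.1247]
orientation: [2.001, 2.422, 0.002]
ft_force: [0.4, 2.8, 0.5]
grip_width: 0.0496
finger_force: 30.0
```

```bash
cat > q.py <<'E'
from station import r
from g import *
s=r.sense(); R=Ro.from_rotvec(s["orientation"]);print(s["time_s"],s["ee_pos"].round(4),s["joint_pos"].round(3),"yaw",yaw(s).round(2),s["grip_width"].round(4),"F",R.inv().apply(s["ft_force"]).round(2),"T",R.inv().apply(s["ft_torque"]).round(3))
E
python3 q.py
```

```text
Traceback (most recent call last):
  File "q.py", line 3, in <module>
    s=r.sense(); R=Ro.from_rotvec(s["orientation"]);print(s["time_s"],s["ee_pos"].round(4),s["joint_pos"].round(3),"yaw",yaw(s).round(2),s["grip_width"].round(4),"F",R.inv().apply(s["ft_force"]).round(2),"T",R.inv().apply(s["ft_torque"]).round(3))
                                                                                                                                         ^^^^^^^^^^^^^^^^^^^^^
AttributeError: 'float' object has no attribute 'round'
```

```bash
sed -i 's/s\["grip_width"\].round(4)/s["grip_width"]/' q.py; python3 q.py
```

```text
14.9 [0.5725 0.1151 0.1247] [-9.000e-03  2.420e-01  1.644e+00  1.000e-03  1.255e+00 -1.990e-01] yaw 10.89 0.04960552088328155 F [ 2.7   0.92 -0.47] T [-0.166  0.373  0.1  ]
```

>>> step_arm --offset '[[0,0,0],[0,0,0],[0,0,0],[0,0,0],[0,0,0.01],[0,0,0.01],[0,0,0.01],[0,0,0.01]]' --twist '[[0,0,3],[0,0,6],[0,0,9],[0,0,12],[0,0,15],[0,0,18],[0,0,20],[0,0,20]]'

```text
time_s: 15.57
ee_pos: [0.5726, 0.1151, 0.1245]
orientation: [-2.389, -2.04, -0.002]
ft_force: [0.0, 3.0, 1.8]
grip_width: 0.0494
finger_force: 30.0
```

```bash
python3 q.py
```

```text
15.5667 [0.5726 0.1151 0.1245] [-9.000e-03  2.430e-01  1.644e+00  1.000e-03  1.254e+00  1.480e-01] yaw -9.0 0.049365643914254145 F [ 2.94 -0.45 -1.76] T [ 0.136  0.557 -0.037]
```

>>> step_arm --offset '[[0,0,0],[0,0,0],[0,0,0],[0,0,0],[0,0,0],[0,0,0]]' --twist '[[0,0,3],[0,0,6],[0,0,9],[0,0,12],[0,0,12],[0,0,12]]'

```text
time_s: 16.07
ee_pos: [0.5727, 0.115, 0.1244]
orientation: [-2.587, -1.782, -0.002]
ft_force: [1.3, 3.6, 1.3]
grip_width: 0.0491
finger_force: 30.0
```

```bash
python3 q.py
```

```text
16.0667 [0.5727 0.115  0.1244] [-9.000e-03  2.430e-01  1.644e+00  1.000e-03  1.254e+00  3.550e-01] yaw -20.9 0.04914136919950696 F [ 3.87 -0.09 -1.27] T [0.125 0.712 0.125]
```

>>> step_arm --offset '[[0,0,0],[0,0,0],[0,0,0],[0,0,0]]' --twist '[[0,0,3],[0,0,6],[0,0,8],[0,0,8]]'

```text
time_s: 16.4
ee_pos: [0.5727, 0.115, 0.1243]
orientation: [-2.706, -1.595, -0.002]
ft_force: [2.0, 4.8, 1.5]
grip_width: 0.0496
finger_force: 30.0
```

```bash
python3 q.py
```

```text
16.4 [0.5727 0.115  0.1243] [-9.000e-03  2.430e-01  1.644e+00  1.000e-03  1.254e+00  4.960e-01] yaw -28.97 0.049591534766522866 F [ 5.17 -0.58 -1.52] T [ 0.162  0.837 -0.011]
```

>>> step_arm --offset '[[0,0,0],[0,0,0],[0,0,0.01],[0,0,0.01]]' --twist '[[0,0,3],[0,0,6],[0,0,8],[0,0,8]]'

```text
time_s: 16.73
ee_pos: [0.5727, 0.115, 0.1241]
orientation: [-2.811, -1.403, -0.002]
ft_force: [0.8, 4.6, 1.7]
grip_width: 0.0494
finger_force: 30.0
```

```bash
python3 q.py
```

```text
16.7333 [0.5727 0.115  0.1241] [-9.000e-03  2.430e-01  1.644e+00  1.000e-03  1.253e+00  6.360e-01] yaw -36.95 0.049353387339807805 F [ 4.16 -2.06 -1.73] T [0.413 0.772 0.044]
```

>>> step_arm --offset '[[0,0,0],[0,0,0],[0,0,0],[0,0,0]]' --twist '[[0,0,3],[0,0,6],[0,0,8],[0,0,8]]'

```text
time_s: 17.07
ee_pos: [0.5727, 0.1149, 0.1241]
orientation: [-2.902, -1.203, -0.002]
ft_force: [1.9, 4.7, 1.4]
grip_width: 0.0498
finger_force: 30.0
```

```bash
python3 q.py
```

```text
17.0667 [0.5727 0.1149 0.1241] [-9.000e-03  2.430e-01  1.644e+00  1.000e-03  1.253e+00  7.750e-01] yaw -44.95 0.04976318168474471 F [ 4.61 -1.98 -1.41] T [0.458 0.758 0.048]
```

>>> step_arm --offset '[[0,0,0],[0,0,0],[0,0,0]]' --twist '[[0,0,3],[0,0,6],[0,0,9]]'

```text
time_s: 17.32
ee_pos: [0.5728, 0.1149, 0.124]
orientation: [-2.988, -0.971, -0.002]
ft_force: [2.4, 5.7, 0.8]
grip_width: 0.0495
finger_force: 30.0
```

```bash
python3 q.py
```

```text
17.3167 [0.5728 0.1149 0.124 ] [-9.000e-03  2.430e-01  1.644e+00  1.000e-03  1.253e+00  9.330e-01] yaw -54.0 0.04952647795270472 F [ 5.28 -3.21 -0.82] T [ 0.598  0.705 -0.091]
```

>>> step_arm --offset '[[0,0,0],[0,0,0],[0,0,0.01]]' --twist '[[0,0,3],[0,0,6],[0,0,9]]'

```text
time_s: 17.57
ee_pos: [0.5715, 0.1142, 0.1237]
orientation: [3.053, 0.737, -0.003]
ft_force: [-2.0, 3.1, 6.5]
grip_width: 0.0493
finger_force: 30.0
```

```bash
python3 q.py
```

```text
17.5667 [0.5715 0.1142 0.1237] [-0.009  0.243  1.645 -0.002  1.255  1.088] yaw -62.86 0.04930173243878434 F [-0.38 -3.71 -6.52] T [ 0.754 -0.492 -1.17 ]
```

Stop felt (-1.17 N m at yaw -62.9). Quick recheck of the contact angle: back 6°, return to 2° short, then to 0.

>>> step_arm --offset '[[0,0,0],[0,0,0],[0,0,0],[0,0,0],[0,0,0],[0,0,0]]' --twist '[[0,0,-3],[0,0,-6],[0,0,-6],[0,0,-4],[0,0,-2],[0,0,-2]]'

```text
time_s: 18.07
ee_pos: [0.5715, 0.1141, 0.1237]
orientation: [3.04, 0.79, -0.003]
ft_force: [-2.6, 2.2, 5.3]
grip_width: 0.049
finger_force: 30.0
```

```bash
python3 q.py
```

```text
18.0667 [0.5715 0.1141 0.1237] [-9.000e-03  2.430e-01  1.645e+00 -1.000e-03  1.255e+00  1.053e+00] yaw -60.87 0.04897862383907864 F [-1.24 -3.23 -5.26] T [ 0.653 -0.375 -0.471]
```

>>> step_arm --offset '[[0,0,0],[0,0,0],[0,0,0]]' --twist '[[0,0,1],[0,0,2],[0,0,2]]'

```text
time_s: 18.32
ee_pos: [0.5715, 0.1142, 0.1237]
orientation: [3.052, 0.74, -0.003]
ft_force: [-1.7, 2.3, 6.0]
grip_width: 0.0492
finger_force: 30.0
```

```bash
python3 q.py
```

```text
18.3167 [0.5715 0.1142 0.1237] [-0.009  0.243  1.645 -0.002  1.255  1.086] yaw -62.74 0.049219281588548484 F [-0.48 -2.8  -5.96] T [ 0.629 -0.379 -1.042]
```

Torque against angle puts first contact at yaw ≈ -59.4 (pads wound up about 3.4°). So I back off 93.7° from the current command to reach yaw ≈ +30.8.

>>> step_arm --offset '[[0,0,0],[0,0,0],[0,0,0],[0,0,0],[0,0,-0.01],[0,0,-0.01],[0,0,-0.01],[0,0,-0.01],[0,0,-0.01],[0,0,-0.01],[0,0,-0.01],[0,0,-0.02],[0,0,-0.02],[0,0,-0.02],[0,0,-0.02],[0,0,-0.02],[0,0,-0.02],[0,0,-0.02],[0,0,-0.02],[0,0,-0.02]]' --twist '[[0,0,-3],[0,0,-8],[0,0,-14],[0,0,-20],[0,0,-26],[0,0,-32],[0,0,-38],[0,0,-44],[0,0,-50],[0,0,-56],[0,0,-62],[0,0,-68],[0,0,-74],[0,0,-80],[0,0,-85],[0,0,-89],[0,0,-92],[0,0,-93.7],[0,0,-93.7],[0,0,-93.7]]'

```text
time_s: 19.98
ee_pos: [0.5732, 0.1138, 0.1248]
orientation: [1.553, 2.728, -0.0]
ft_force: [2.3, 0.2, 3.3]
grip_width: 0.0494
finger_force: 30.0
```

```bash
python3 q.py; python3 - <<'E'
from station import r
import cv2,numpy as np
from h import *
b=r.snapshot("side");print(blobs(b,lambda h,s,v:(h>35)&(h<85)&(s>90)&(v>60),(200,140,310,250)))
cv2.imwrite("pics/c6.png",cv2.resize(b["img"][130:250,190:340],None,fx=4,fy=4)[:,:,::-1])
E
```

```text
19.9833 [0.5732 0.1138 0.1248] [-1.000e-02  2.420e-01  1.644e+00 -1.000e-03  1.254e+00 -5.450e-01] yaw 30.7 0.049421532550020915 F [-1.05  2.11 -3.34] T [-0.447 -0.287 -0.077]
[(357, [254.2, 195.0], [234, 179, 41, 29])]
```

View pics/c6.png

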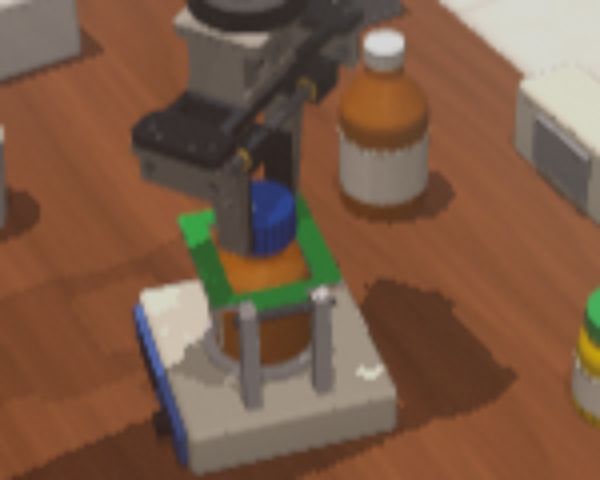

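The cap is held at (270,218), the plate is flat with green up, and the reagent bottle is untouched. Handing in.

```bash
python3 -c "
from station import r
print(r.finish_job())"
```

```text
the job is handed in; nothing more can be done
None
```

I flipped the neck plate flat round the neck, green face up, screwed the cap to its stop, and backed it off about 90° (worked out from wrist angle and torque; the line on the cap was hidden by the gripper). I handed the job in at 20 s with the cap still gripped; the result wasn't shown.

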